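# Clamp the tube: swing the cap over and latch the swing bolt

## Robot

A 6-joint arm with a two-finger parallel gripper is mounted at the origin on a cart in front of the work surface, level with it; the furniture and walls round the work are solid. World frame = base frame: x ahead of the robot, y to its left, z up, the work surface at z = 0. Lengths are in mm, angles in rad, forces in N, time in s.
With the tool pointing down it reaches from about 350 to 950 mm from the base axis. Payload 17.4 kg.
Tool frame: the origin (TCP) lies midway between the tips of the shut fingers; the grasp point (between the pads) lies 19 mm behind it; z points along the fingers, y is the line along which they close (so a half turn about z gives the same grasp; the last joint's range is limited). The gripper opens to 93 mm and grips with 3 to 60 N. Pads are 15 mm wide; open, the fingers measure 128 mm over their backs; the gripper's body (75 mm by 188 mm) begins 65 mm behind the grasp point.
Start: joints at [-1.334, 0.116, 1.442, -0, 1.584, -0.038], TCP at [183.155, -649.682, 218.646] pointing down, gripper open.
Joint ranges: [-2.83, 2.83], [-0.83, 2.19], [0.07, 2.5], [-1.14, 4.28], [0.01, 3], [-2.97, 2.97]. Speed limits (rad/s): [1.89, 1.89, 2.22, 3.14, 3.14, 3.14].

## Interface

Orientations are given as a rotation vector (axis times angle).
In Python, from rig import manip gives the robot as it stands.
- The arm moves only by the shell command python3 -m creep 'ROWS' [OPENING] [FORCE]. ROWS is JSON, a list of rows, each a list of 6 numbers: the shift along the tool's x, y, z scaled (see below), then the turn, a rotation vector about the tool's x, y, z scaled (see below). A call has 1 to 10 rows; each row is the pose to reach, as a shift and turn from the pose commanded when the call began, along the tool's axes at that moment; what a row does not reach only later rows make up. The controller multiplies each number of a shift by 400 mm and each number of a turn by 60 degrees. A row lasts 1/12 s, in which the tool goes at most 41.7 mm and 7.16 degrees, less where a joint would pass 70% of its speed; a pose out of reach is approached as far as the arm can. A call with a number of a shift or a turn outside -1 to 1 is refused whole. A call with a gripper value outside its range is refused whole. OPENING is the opening, from -1 (shut) to 1 (fully open), set as the call begins (- or left out, the last holds). The fingers move at their own pace and stop on an object; FORCE is the grip in N (left out, the last holds). Time passes only in rows, so rows that repeat a pose let the fingers close. It gives the time, the measured TCP pose, the force, the opening and the grip force at its end, in the units of the state.
- manip.state(): the state, without advancing time (a new reading comes with each control period).
- manip.camera(name): name is "side" or "top" or "wrist"; returns a dict with "img" (384x512x3 uint8, red, green, blue), "K" (3x3 intrinsics, pixels), "world_from_camera" (4x4, takes a point from camera to world coordinates); the wrist camera has in their place "mount" (4x4, takes a point from camera to tool coordinates, whose origin is the TCP and whose axes are the flange's). Camera axes: x right, y up, looking along -z (the intrinsics and any distortion apply to the point x, -y, -z); pixel columns grow to the right and rows downward; lengths in mm; the calibration is good to about 2 mm. The wrist camera is an equidistant fisheye: a pixel r from the principal point sees the ray r / f radians off the axis. A picture is of the moment at which its call begins: read the wrist's pose just before it. There is no depth.
- manip.sign_off(): hands the job in; it is judged then, once.
Trained networks look in a picture, given as the dict that the camera call returned (one of the last four; its "shot" number tells which), for a name from the list of things; names that differ only in an ending like _2 or _b are one class to them, and where a whole thing is asked for, a point or a joint stands for the part that bears it (a point fixed in the world has none). Each returns a list of dicts, best first, with "confidence" (0 to 1); they miss things now and then, are a little off and sometimes report something else, mostly with a low value. They report only what shows in the picture. A call takes as long as a camera call.
- manip.boxes_of(picture, query): "xy" ([column, row] in pixels, amid what is visible of it).
- manip.cut_out(picture, query): "region" (384x512 bool, what is visible of it) and "xy" ([column, row] in pixels, amid what is visible of it).
- manip.pinpoint(picture, query): "xy" ([column, row] in pixels: a listed point, or the origin of a listed thing).
The state is a dict: "clock": time; "joint_positions": joint angles; "qvel": joint speeds; "effort": joint torques, N m; "ee_pos": TCP position; "orientation": TCP orientation; "force": force on the tool from outside, world axes, zero at the start; "wrist_torque": the same for the moment, N m; "gripper_width": opening from 0.0 (shut) to 1.0 (fully open); "grip_force": force on a finger pad.
Only numpy, scipy, OpenCV 4.12 (cv2) and the standard library are available. Lean on these libraries where they do the work, as an engineer would, in place of code of your own. Each camera call takes 0.05 s, during which the arm holds its last target. There are 200 camera calls.

## Task

A steel tube for hanging packing rolls lies loose in the lower half of a bench tube clamp whose hinged cap stands open. Swing the cap over and down until it rests on the tube, then swing the bolt up into the cap's slot until its cross-bar rides over the crest and drops home into its seat, so that the clamp holds the tube. Feel for the drop, stop there, and do not force the bolt or crush the tube, keep the tube in place along its length, leave the other things where they are, and let go.

Things in the scene. Friction and masses are not known exactly. Their poses are not given: they have to be found in the camera images.
- clamp: fixed aluminium foot and lower half of the clamp; foot plate 170 x 90 x 10 mm on the bench. Origin on the bench under the tube's axis; z up, y along the tube, the cap's hinge on the +x side, the swing bolt on the -x side. Apart from cap, bolt and tube nothing of it is higher than 74 mm.
- cap (a joint): angle of the cap (upper half, 36 mm wide along y) about the line along y through cap_hinge. 0: lying on the resting tube; positive is open, 1.57 upright, stop at 2.0. Friction 0.1 N m, stays where left. Rubber under the tube (9 N per mm) lets it go below 0: the bolt draws it to -0.065 or -0.08 at the crest, and it springs back 0.02 to 0.04 as the cross-bar drops in
- cap_hinge (a point): middle of the cap's hinge line, 38 mm towards +x and 66 mm above the clamp's origin; fixed. The cap's crown over the tube is flat outside, 22 x 36 mm, 38 mm from the hinge line along the cap and 22 mm above it, so 88 mm over the bench when down
- cap_grip (a point): point in the lug at the cap's free end, where the lug can be pinched by its two sides, 36 mm apart along the clamp's y, or pushed from outside. Moves with the cap: 76 mm from the hinge line along the cap and 17 mm above it; 83 mm over the bench when the cap is down. The lug's outer face (plate and stop) is 2 to 15 mm above this point
- seat_nominal (a point): on the cap, 11 mm beyond cap_grip and 12 mm higher: where the cross-bar's centre sits in the steel strike plate on the lug, if that is set mid-way. The plate may be set 10 mm either way along the cap; this is not measured: feel or see it. It has a slot 11 mm wide, open at the free end, between two prongs, each with a ramp, crest and seat
- bolt (a joint): swing angle of the bolt about the line along y through bolt_pivot. 0: upright; positive leans out to the clamp's -x, stop at 1.3. Friction 0.055 N m, stays where left. Pushed in, the cross-bar meets the 32 degree ramps at 0.6 to 0.05, needs 3 to 8 N at the handle, can stick on the crest (0.22 to -0.09), then drops in: the push falls to nothing
- bolt_pivot (a point): middle of the bolt's pivot line, 53.5 mm towards -x and 22 mm above the clamp's origin; fixed
- trunnion (a point): centre of the bolt's cross-bar, a 12 mm round bar 34 mm long along y, 70 mm from the pivot. Seated, it lies across both prongs in a 3 mm deep seat behind the crest, the bolt somewhere between 0.12 and -0.21 rad; 3 mm farther in is a rigid stop (over 10 N at the handle there is too much), its top 98 mm over the bench
- bolt_grip (a point): middle of the bolt's black handle, 14 mm in diameter, 104 mm from the pivot; the handle spans 84 to 123 mm from the pivot
- tube: loose steel tube, 32 mm in diameter, 200 mm long, 0.3 kg, lying in the clamp with its length along y; origin at its middle, on its axis, about 62 mm above the bench
- label_roll: white roll of labels, 84 mm across, 55 mm tall, a bystander; origin under its middle
- stapler: stapler, 135 x 34 x 51 mm, a bystander; origin under its middle
- tape_roll: roll of brown packing tape, 116 mm across, 48 mm tall, a bystander; origin under its middle
- small_carton: small brown carton, 77 x 102 x 63 mm, a bystander; origin under its middle

How it is judged (in metres and radians):
On the way:
1. the cap lies on the tube with the bolt still swung out (value of joint cap below 0.03 rad and contact force between cap and tube above 0.3 N and value of joint bolt above 0.5 rad), for 0.2 s.
At the end, for the whole second after the job is handed in: The bolt stands in the slot (-0.25 to 0.14 rad) with its cross-bar bearing on the floor of the seat on both prongs (over 0.3 N each); the cap is drawn down below -0.015 rad and bears on the tube with over 3 N; the tube lies along the clamp within 0.05 rad, its middle within 25 mm of the clamp's (value of joint cap below -0.015 rad and contact force between cap and tube above 3 N and contact force between bolt and strike_c0 above 0.3 N and contact force between bolt and strike_c1 above 0.3 N and value of joint bolt between -0.25 and 0.14 rad and y of tube in the frame of clamp between -0.025 and 0.025 m and angle between the y axis of tube and the y axis of clamp, either way round below 0.05 rad); the robot touches nothing.
It fails at once if the bolt is forced against the cap (over 25 N between them) (contact force between bolt and cap above 25 N).
It fails at once if the tube is crushed by the cap (over 45 N between them) (contact force between cap and tube above 45 N).
It fails at once if a bystander is moved by more than 20 mm (distance of any of label_roll, stapler, tape_roll, small_carton from where it was at the start of the episode above 0.02 m).
It also fails if it takes over 72 s, if anything falls off the work surface, if the arm or the gripper's body presses on something with over 40 N, if the wrist force passes 120 N, or if a joint passes its speed limit or range.

## Working session

There is one attempt and no reset: what is moved stays moved. The work goes in short steps, Python scripts to look and compute and a shell command to move; the robot and the scene stay as the last step left them, time stands still between calls to the robot, and variables do not carry over. Pictures are saved under pics/ and viewed, at most 10 in all, crops included, and the job is handed in when it is done.

```bash
ls; mkdir -p pics; cat > h.py <<'E'
import numpy as np, cv2
from scipy.spatial.transform import Rotation as R
from rig import manip
def save(p,name): cv2.imwrite('pics/'+name, cv2.cvtColor(p['img'],cv2.COLOR_RGB2BGR))
def ray(p,xy,st=None):
    K=np.array(p['K']); x=(xy[0]-K[0,2])/K[0,0]; y=(xy[1]-K[1,2])/K[1,1]
    if 'mount' in p:
        r=np.hypot(x,y); s=np.sin(r)/r if r>1e-9 else 1
        d=np.array([x*s,-y*s,-np.cos(r)])
        T=np.eye(4); T[:3,:3]=R.from_rotvec(st['orientation']).as_matrix(); T[:3,3]=st['ee_pos']
        M=T@np.array(p['mount'])
    else:
        d=np.array([x,-y,-1.]); M=np.array(p['world_from_camera'])
    d=M[:3,:3]@d
    return M[:3,3], d/np.linalg.norm(d)
def tri(rays):
    A=0;b=0
    for o,d in rays:
        P=np.eye(3)-np.outer(d,d); A=A+P; b=b+P@o
    X=np.linalg.solve(A,b)
    return X,[float(np.linalg.norm((np.eye(3)-np.outer(d,d))@(X-o))) for o,d in rays]
E
python3 - <<'E'
from h import *
st=manip.state(); print({k:np.round(v,3) for k,v in st.items()})
P={n:manip.camera(n) for n in ('side','top')}
for n in P: save(P[n],n+'0.png')
for q in ['clamp','cap_hinge','cap_grip','seat_nominal','bolt_pivot','trunnion','bolt_grip','tube','label_roll','stapler','tape_roll','small_carton']:
    rs=[]
    for n in P:
        r=manip.pinpoint(P[n],q)
        if r: rs.append(ray(P[n],r[0]['xy'])); print(q,n,np.round(r[0]['xy'],1),round(r[0]['confidence'],2),end=' | ')
    if len(rs)==2: X,e=tri(rs); print(np.round(X,1),np.round(e,1))
    else: print()
E
```

```text
pics
{'clock': np.float64(0.0), 'joint_positions': array([-1.334,  0.116,  1.442, -0.   ,  1.584, -0.038]), 'qvel': array([ 0.   ,  0.001, -0.001, -0.003, -0.001,  0.001]), 'effort': array([ 0.0000e+00, -7.2127e+01, -6.2260e+01,  7.8000e-02,  2.4000e-02,
       -0.0000e+00]), 'ee_pos': array([ 183.102, -649.47 ,  217.912]), 'orientation': array([-3.111, -0.43 ,  0.   ]), 'force': array([0.264, 0.176, 0.401]), 'wrist_torque': array([ 0.024, -0.046, -0.006]), 'grip_force': np.float64(0.0), 'gripper_width': np.float64(1.001)}
clamp side [243.9 189.5] 0.91 | clamp top [253.2 220.1] 0.93 | [588.  -58.1  10.4] [1.3 1.3]
cap_hinge side [250.2 176.5] 0.7 | cap_hinge top [239.7 222.1] 0.98 | [577.4 -21.7  68.1] [7.2 7.2]
cap_grip side [255.5 156.2] 0.64 | cap_grip top [233.3 228.8] 0.65 | [557.2  -1.  159.1] [3.4 3.4]
seat_nominal top [229.4 228. ] 0.62 | 
bolt_pivot side [236.2 197.7] 0.58 | bolt_pivot top [266.4 212.1] 0.68 | [615.9 -99.7  19.5] [4.2 4.2]
trunnion side [217.3 199.9] 0.6 | trunnion top [283.9 208.3] 0.54 | [ 624.6 -163.    54.1] [3.9 3.9]
bolt_grip side [209.8 204. ] 0.48 | bolt_grip top [291.4 203.4] 0.44 | [ 639.1 -189.9   65.1] [7.4 7.4]
tube side [246.  185.8] 0.81 | tube top [253.3 219.9] 0.64 | [589.3 -54.4  38.1] [5.1 5.1]
label_roll side [302.7 223.7] 0.57 | label_roll top [207.2 166.9] 0.77 | [774.4 104.7 -17.7] [2.2 2.2]
stapler side [157.8 206.8] 0.72 | stapler top [339.6 231.8] 0.72 | [ 546.7 -369.3  -20.5] [8.2 8.2]
tape_roll side [325.2 164.8] 0.78 | tape_roll top [157.1 223.7] 0.61 | [575.9 272.4   3.3] [6.4 6.4]
small_carton side [242.  246.9] 0.69 | small_carton top [267.9 159.5] 0.94 | [ 797.3 -120.5  -10.2] [10.6 10.6]
```

```bash
python3 -c "
import cv2,numpy as np
a=cv2.imread('pics/side0.png')[100:290,100:380];b=cv2.imread('pics/top0.png')[100:290,120:400]
cv2.imwrite('pics/c0.png',cv2.resize(np.vstack([a,b]),None,fx=1.57,fy=1.57,interpolation=cv2.INTER_CUBIC))"
```

```text
(no output)
```

View pics/c0.png

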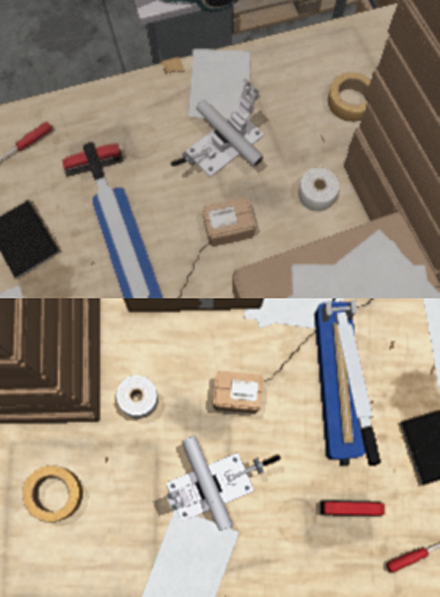

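The picture shows the clamp mid-bench with the tube across it. The cap stands open on the +y side (side view about 250,155). The bolt leans out towards -y, with its black handle at about (291,203) in the top view. Next I'll move in above it for a closer look.

```bash
python3 -m creep '[[0.69,-0.57,-0.3,0,0,-0.8],[0.69,-0.57,-0.3,0,0,-0.8],[0.69,-0.57,-0.3,0,0,-0.8],[0.69,-0.57,-0.3,0,0,-0.8],[0.69,-0.57,-0.3,0,0,-0.8],[0.69,-0.57,-0.3,0,0,-0.8],[0.69,-0.57,-0.3,0,0,-0.8],[0.69,-0.57,-0.3,0,0,-0.8],[0.69,-0.57,-0.3,0,0,-0.8],[0.69,-0.57,-0.3,0,0,-0.8]]' -1 20
python3 - <<'E'
from h import *
st=manip.state(); Rm=R.from_rotvec(st['orientation']).as_matrix(); print(np.round(Rm,3))
for t in ([588,-130,340],): print((Rm.T@(np.array(t)-st['ee_pos'])/400).round(3))
y=Rm[:,1]; print(np.degrees(np.arctan2(y[1],y[0])), np.round(manip.camera('wrist')['mount'],2))
E
```

```text
clock: 2.13
ee_pos: [389.7, -351.4, 342.0]
orientation: [2.662, 1.662, 0.003]
force: [-0.1, -0.8, -0.1]
gripper_width: 0.332
grip_force: 0.0
[[ 0.439  0.899  0.004]
 [ 0.899 -0.439 -0.002]
 [-0.     0.004 -1.   ]]
[0.715 0.203 0.006]
-26.02882813139789 [[-0.0000e+00  9.7000e-01  2.6000e-01  7.3050e+01]
 [ 1.0000e+00  0.0000e+00  0.0000e+00  1.0000e-01]
 [ 0.0000e+00  2.6000e-01 -9.7000e-01 -1.6583e+02]
 [ 0.0000e+00  0.0000e+00  0.0000e+00  1.0000e+00]]
```

```bash
python3 -m creep '[[0.71,0.2,0,0,0,-0.8],[0.71,0.2,0,0,0,-0.8],[0.71,0.2,0,0,0,-0.8],[0.71,0.2,0,0,0,-0.8],[0.71,0.2,0,0,0,-0.8],[0.71,0.2,0,0,0,-0.8],[0.71,0.2,0,0,0,-0.8],[0.71,0.2,0,0,0,-0.8],[0.71,0.2,0,0,0,-0.8]]' -1
cat > look.py <<'E'
import sys, json, os
from h import *
tag=sys.argv[1]
for n in sys.argv[2:]:
    st=manip.state(); p=manip.camera(n); save(p,f'{tag}_{n}.png')
    D=json.load(open('rays.json')) if os.path.exists('rays.json') else {}
    for q in ['clamp','cap_hinge','cap_grip','seat_nominal','bolt_pivot','trunnion','bolt_grip','tube']:
        r=manip.pinpoint(p,q)
        if r and r[0]['confidence']>.3:
            o,d=ray(p,r[0]['xy'],st); D.setdefault(q,[]).append([tag+n,list(o),list(d)])
            print(q,n,np.round(r[0]['xy'],1),round(r[0]['confidence'],2))
    json.dump(D,open('rays.json','w'))
for q,v in D.items():
    if len(v)>1:
        X,e=tri([(np.array(a[1]),np.array(a[2])) for a in v]); print(q,np.round(X,1),np.round(e,1))
s=manip.state(); print(s['clock'],s['ee_pos'].round(1),s['orientation'].round(3))
E
python3 look.py a wrist
```

```text
clock: 2.93
ee_pos: [585.2, -135.3, 337.3]
orientation: [-1.759, -2.601, 0.001]
force: [-0.7, 0.0, -0.1]
gripper_width: 0.006
grip_force: 0.0
clamp wrist [272.  120.2] 0.87
cap_hinge wrist [276.6  90. ] 0.94
cap_grip wrist [278.5  62.6] 0.75
seat_nominal wrist [280.1  52.2] 0.84
bolt_pivot wrist [275.8 148.6] 0.86
trunnion wrist [275.9 194. ] 0.71
bolt_grip wrist [280.3 210.8] 0.83
tube wrist [286.  118.3] 0.95
3.3833 [ 583.9 -136.7  338.9] [1.764 2.599 0.   ]
```

View pics/a_wrist.png

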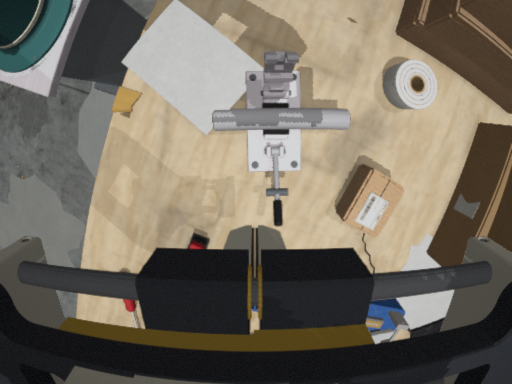

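The view shows the clamp nearly aligned with the image: cap upright at (278,62), tube across at row 118, bolt leaning out with its handle at (279,211). I'll take a second place for parallax.

```bash
python3 -m creep '[[0.1,0.05,0,0,0,0],[0.2,0.1,0.05,0,0,0],[0.3,0.15,0.05,0,0,0],[0.3,0.15,0.05,0,0,0],[0.3,0.15,0.05,0,0,0]]' -1
python3 look.py b wrist
```

```text
clock: 3.8
ee_pos: [595.5, 0.2, 318.4]
orientation: [-1.758, -2.603, -0.0]
force: [0.8, -0.5, 0.5]
gripper_width: 0.002
grip_force: 0.0
clamp wrist [235.9 190.3] 0.86
cap_hinge wrist [234.  176.4] 0.66
cap_grip wrist [227.5 162.4] 0.64
seat_nominal wrist [227.5 152.4] 0.97
bolt_pivot wrist [237.2 227.1] 0.79
tube wrist [242.7 200.3] 0.98
clamp [587.5 -60.9 -16.7] [1.2 1.2]
cap_hinge [573.3 -19.3  75.8] [0.1 0.1]
cap_grip [560.    6.7 137.3] [0.5 0.5]
seat_nominal [556.4  18.6 142.9] [0.9 0.9]
bolt_pivot [ 607.4 -100.3   45. ] [0.1 0.1]
tube [600.3 -51.3  62.1] [1.9 1.9]
4.25 [595.6  -3.1 318.7] [1.764 2.6   0.   ]
```

```bash
cat > fit.py <<'E'
from h import *
import json
from scipy.optimize import least_squares
D=json.load(open('rays.json'))
def pts(v):
    x,y,a,c,b,ty,_=v
    cp=lambda u,w:np.array([38-u*np.cos(c)+w*np.sin(c),0,66+u*np.sin(c)+w*np.cos(c)])
    bp=lambda l:np.array([-53.5-l*np.sin(b),0,22+l*np.cos(b)])
    L=dict(clamp=[0,0,0],cap_hinge=[38,0,66],cap_grip=cp(76,17),seat_nominal=cp(87,29),bolt_pivot=[-53.5,0,22],trunnion=bp(70),bolt_grip=bp(104),tube=[0,ty,62])
    Rz=R.from_euler('z',a).as_matrix()
    return {k:Rz@np.array(p,float)+[x,y,0] for k,p in L.items()}
def res(v):
    P=pts(v); r=[]
    for q,l in D.items():
        for tag,o,d in l:
            o=np.array(o);d=np.array(d); e=(P[q]-o)-d*((P[q]-o)@d); r+=list(e/(1 if 'wrist' in tag else 2.5))
    return np.array(r)
s=least_squares(res,[588,-60,np.radians(114),1.7,1.1,0,0],loss='soft_l1',f_scale=2)
v=s.x; print('x y',v[:2].round(1),'yaw deg',np.degrees(v[2]).round(1),'cap',v[3].round(3),'bolt',v[4].round(3),'tubey',v[5].round(1),'cost',s.cost.round(1))
for k,p in pts(v).items(): print(k,p.round(1))
P=pts(v)
for q,l in D.items():
    print(q,[(t,round(float(np.linalg.norm(np.cross(P[q]-np.array(o),d))),1)) for t,o,d in l])
np.save('fit.npy',v)
E
python3 look.py c side top >/dev/null; python3 fit.py
```

```text
x y [588.  -55.9] yaw deg 113.6 cap 1.746 bolt 1.051 tubey -12.6 cost 634.9
clamp [588.  -55.9   0. ]
cap_hinge [572.8 -21.1  66. ]
cap_grip [560.8   6.4 137.9]
seat_nominal [555.3  19.  146.6]
bolt_pivot [ 609.4 -105.    22. ]
trunnion [ 633.7 -160.7   56.8]
bolt_grip [ 645.5 -187.7   73.6]
tube [599.5 -50.9  62. ]
clamp [('awrist', 5.3), ('bwrist', 2.3)]
cap_hinge [('awrist', 3.0), ('bwrist', 0.8), ('cside', 7.0), ('ctop', 273.7)]
cap_grip [('awrist', 0.4), ('bwrist', 1.3), ('cside', 2.1)]
seat_nominal [('awrist', 2.4), ('bwrist', 0.4), ('cside', 7.6)]
bolt_pivot [('awrist', 3.1), ('bwrist', 3.8), ('cside', 4.3), ('ctop', 3.8)]
trunnion [('awrist', 3.9), ('cside', 9.5)]
bolt_grip [('awrist', 5.1), ('cside', 8.8), ('ctop', 8.3)]
tube [('awrist', 2.8), ('bwrist', 1.2), ('cside', 3.5), ('ctop', 304.9)]
```

```bash
cat > w.py <<'E'
from h import *
v=np.load('fit.npy')
s=manip.state(); Rz=R.from_euler('z',v[2]).as_matrix()
p=Rz.T@(s['ee_pos']-[v[0],v[1],0]); f=Rz.T@s['force']
y=R.from_rotvec(s['orientation']).as_matrix()[:,0]
print('clampframe TCP',p.round(1),'F',f.round(1),'toolx-yaw vs clamp',round(np.degrees(np.arctan2(y[1],y[0])-v[2]),1),'t',s['clock'].round(2))
E
python3 w.py
python3 -m creep '[[0.095,-0.035,0,0,0,0.0],[0.19,-0.07,0,0,0,-0.03],[0.19,-0.07,0.1,0,0,-0.03],[0.19,-0.07,0.2,0,0,-0.03],[0.19,-0.07,0.3,0,0,-0.03],[0.19,-0.07,0.4,0,0,-0.03],[0.19,-0.07,0.47,0,0,-0.03],[0.19,-0.07,0.47,0,0,-0.03],[0.19,-0.07,0.47,0,0,-0.03]]' -1; python3 w.py
```

```text
clock: 5.9
ee_pos: [541.1, 57.8, 130.5]
orientation: [-1.721, -2.627, 0.002]
force: [-0.5, -0.2, 1.5]
gripper_width: 0.0
grip_force: 0.0Traceback (most recent call last):
  File "w.py", line 6, in <module>
    print('clampframe TCP',p.round(1),'F',f.round(1),'toolx-yaw vs clamp',round(np.degrees(np.arctan2(y[1],y[0])-v[2]),1),'t',s['clock'].round(2))
                                                                                                                              ^^^^^^^^^^^^^^^^
AttributeError: 'float' object has no attribute 'round'
Traceback (most recent call last):
  File "w.py", line 6, in <module>
    print('clampframe TCP',p.round(1),'F',f.round(1),'toolx-yaw vs clamp',round(np.degrees(np.arctan2(y[1],y[0])-v[2]),1),'t',s['clock'].round(2))
                                                                                                                              ^^^^^^^^^^^^^^^^
AttributeError: 'float' object has no attribute 'round'
```

```bash
sed -i "s/s\['clock'\].round(2)/round(s['clock'],2)/" w.py
python3 -m creep '[[-0.07,0,0,0,0,0],[-0.107,0,-0.015,0,0,0],[-0.142,0,-0.037,0,0,0],[-0.182,0,-0.047,0,0,0],[-0.215,0,-0.047,0,0,0],[-0.252,0,-0.042,0,0,0],[-0.287,0,-0.027,0,0,0],[-0.322,0,-0.007,0,0,0],[-0.347,0,0.015,0,0,0],[-0.347,0,0.015,0,0,0]]' -1; python3 w.py
```

```text
clock: 6.73
ee_pos: [597.5, -71.5, 124.5]
orientation: [1.724, 2.626, -0.001]
force: [0.4, 0.8, -0.8]
gripper_width: 0.008
grip_force: 0.0
clampframe TCP [-18.   -2.5 124.5] F [ 0.6 -0.7 -0.8] toolx-yaw vs clamp -0.1 t 6.73
```

```bash
python3 -m creep '[[-0.018,0,0.02,0,0,0],[-0.035,0,0.045,0,0,0],[-0.038,0,0.05,0,0,0],[-0.038,0,0.055,0,0,0],[-0.038,0,0.055,0,0,0]]'; python3 w.py; python3 - <<'E'
from h import *
st=manip.state()
for n in ('wrist','side'):
    p=manip.camera(n); save(p,'d_'+n+'.png')
a=cv2.imread('pics/d_wrist.png')[150:384,120:400]; b=cv2.imread('pics/d_side.png')[130:230,180:300]
a=cv2.resize(a,(480,400)); b=cv2.resize(b,(320*400//267,400)) if 0 else cv2.resize(b,(320,267))
b=cv2.copyMakeBorder(b,0,133,0,0,cv2.BORDER_CONSTANT); cv2.imwrite('pics/d.png',np.hstack([a,b]))
E
```

```text
clock: 7.15
ee_pos: [602.7, -83.1, 102.0]
orientation: [-1.721, -2.627, 0.0]
force: [0.4, -0.0, 1.1]
gripper_width: 0.005
grip_force: 0.0
clampframe TCP [-30.8  -2.6 102. ] F [-0.2 -0.3  1.1] toolx-yaw vs clamp -0.0 t 7.15
```

View pics/d.png

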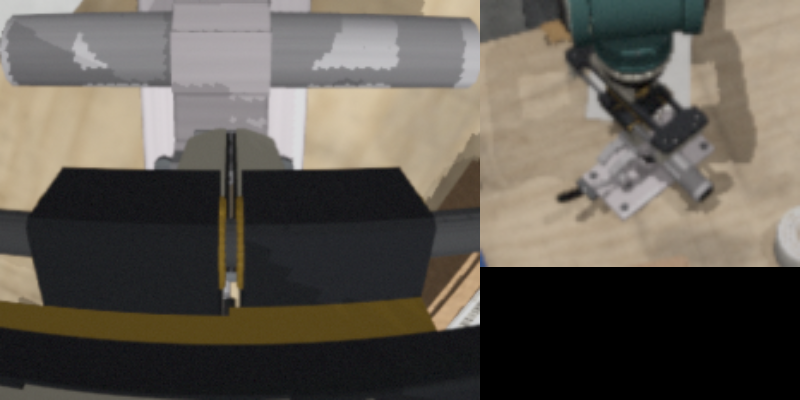

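The wrist view shows the cap swung over the tube (crown at about 220,50 in the crop) with the fingers on the lug. Now I'll press lightly until I feel contact.

```bash
python3 -m creep '[[0,0,0.003,0,0,0],[0,0,0.006,0,0,0],[0,0,0.009,0,0,0],[0,0,0.009,0,0,0],[0,0,0.009,0,0,0]]'; python3 w.py;  python3 -m creep '[[0,0,0.003,0,0,0],[0,0,0.006,0,0,0],[0,0,0.006,0,0,0],[0,0,0.006,0,0,0]]'; python3 w.py
```

```text
clock: 7.67
ee_pos: [602.9, -83.2, 99.0]
orientation: [-1.721, -2.628, 0.0]
force: [0.1, 0.9, 0.4]
gripper_width: 0.004
grip_force: 0.0
clampframe TCP [-30.9  -2.8  99. ] F [ 0.8 -0.4  0.4] toolx-yaw vs clamp -0.0 t 7.67
clock: 8.0
ee_pos: [603.1, -83.4, 96.9]
orientation: [1.721, 2.627, 0.0]
force: [0.2, -1.4, 3.1]
gripper_width: 0.005
grip_force: 1.6
clampframe TCP [-31.2  -2.9  96.9] F [-1.4  0.4  3.1] toolx-yaw vs clamp -0.0 t 8.0
```

```bash
python3 -m creep '[[0,0,0.003,0,0,0],[0,0,0.003,0,0,0],[0,0,0.003,0,0,0]]'; python3 w.py;  python3 -m creep '[[0,0,0.003,0,0,0],[0,0,0.003,0,0,0],[0,0,0.003,0,0,0],[0,0,0.003,0,0,0]]'; python3 w.py
```

```text
clock: 8.25
ee_pos: [603.2, -83.5, 95.9]
orientation: [1.721, 2.627, 0.0]
force: [0.2, -1.7, 5.1]
gripper_width: 0.003
grip_force: 2.7
clampframe TCP [-31.3  -3.   95.9] F [-1.6  0.5  5.1] toolx-yaw vs clamp -0.0 t 8.25
clock: 8.58
ee_pos: [603.3, -83.6, 95.0]
orientation: [1.721, 2.627, 0.0]
force: [0.7, -2.9, 6.6]
gripper_width: 0.009
grip_force: 3.7
clampframe TCP [-31.5  -3.1  95. ] F [-2.9  0.5  6.6] toolx-yaw vs clamp -0.0 t 8.58
```

```bash
python3 -m creep '[[0,0,-0.03,0,0,0],[0,0,-0.1,0,0,0],[-0.05,0,-0.2,0,0,0],[-0.15,0,-0.25,0,0,0],[-0.25,0,-0.25,0,0,0],[-0.3,0,-0.25,0,0,0],[-0.3,0,-0.25,0,0,0],[-0.3,0,-0.25,0,0,0],[-0.3,0,-0.25,0,0,0]]'; python3 w.py; mv rays.json rays_old.json; python3 look.py e wrist side; python3 - <<'E'
import cv2
a=cv2.imread('pics/e_wrist.png')[90:290,180:380]; cv2.imwrite('pics/e.png',cv2.resize(a,(600,600),interpolation=cv2.INTER_CUBIC))
E
```

```text
clock: 9.33
ee_pos: [650.6, -192.7, 194.1]
orientation: [-1.721, -2.627, -0.0]
force: [0.1, -0.1, -0.5]
gripper_width: 0.007
grip_force: 0.0
clampframe TCP [-150.4   -2.7  194.1] F [-0.2 -0.1 -0.5] toolx-yaw vs clamp -0.0 t 9.33
clamp wrist [247.4  55.1] 0.76
cap_hinge wrist [251.3   5.7] 0.95
cap_grip wrist [251.   76.4] 0.68
seat_nominal wrist [250.4  89.2] 0.58
bolt_pivot wrist [253.2  96.9] 0.76
trunnion wrist [247.5 151.3] 0.9
bolt_grip wrist [249.6 180.6] 0.72
tube wrist [261.   44.9] 0.67
clamp side [243.6 191.7] 0.92
cap_hinge side [252.4 177.2] 0.76
cap_grip side [232.9 184.3] 0.79
seat_nominal side [231.  187.1] 0.63
bolt_pivot side [235.9 197.9] 0.58
trunnion side [218.8 203.7] 0.56
bolt_grip side [210.5 203.7] 0.56
tube side [243.9 183.7] 0.89
clamp [582.4 -56.1 -16.7] [0.1 0.1]
cap_hinge [571.7 -17.8  53.8] [1.2 1.2]
cap_grip [605.1 -98.1  99.5] [4.1 4.1]
seat_nominal [ 608.5 -107.1   89.5] [3.3 3.3]
bolt_pivot [ 612.2 -100.     9.9] [4.4 4.4]
trunnion [ 630.1 -163.6   35.7] [0.6 0.6]
bolt_grip [ 641.  -190.1   69.6] [5. 5.]
tube [599.8 -59.4  73.7] [1.2 1.2]
10.2333 [ 650.9 -193.3  194.2] [-1.722 -2.628 -0.   ]
```

View pics/e.png

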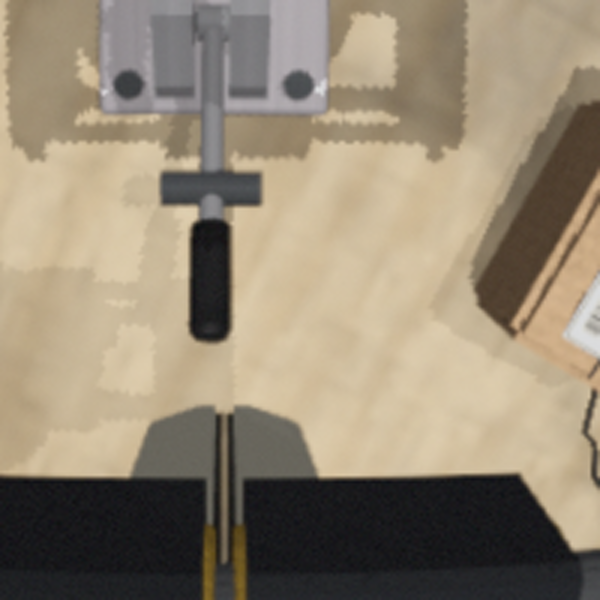

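The cap is down and the bolt points straight out: cross-bar at crop (211,188), handle at (210,280), finger tips at about (224,410). I'll go outside and below the handle end.

```bash
python3 -m creep '[[-0.1,0,0,0,0,0],[-0.12,0.008,0.1,0,0,0],[-0.12,0.008,0.2,0,0,0],[-0.12,0.008,0.3,0,0,0],[-0.12,0.008,0.34,0,0,0],[-0.12,0.008,0.34,0,0,0]]'; python3 w.py
python3 -m creep '[[0.03,0,0,0,0,0],[0.05,0,0,0,0,0],[0.07,0,-0.02,0,0,0],[0.09,0,-0.04,0,0,0],[0.11,0,-0.06,0,0,0],[0.125,0,-0.08,0,0,0],[0.125,0,-0.1,0,0,0],[0.125,0,-0.1,0,0,0]]'; python3 w.py
```

```text
clock: 10.73
ee_pos: [671.1, -235.3, 53.7]
orientation: [-1.718, -2.622, 0.002]
force: [-0.2, 0.5, 0.5]
gripper_width: 0.011
grip_force: 0.0
clampframe TCP [-197.7   -4.4   53.7] F [ 0.6 -0.   0.5] toolx-yaw vs clamp -0.0 t 10.73
clock: 11.4
ee_pos: [653.9, -189.8, 102.2]
orientation: [1.718, 2.625, 0.002]
force: [0.7, -0.9, 0.4]
gripper_width: 0.001
grip_force: 0.0
clampframe TCP [-149.1   -6.9  102.2] F [-1.1 -0.2  0.4] toolx-yaw vs clamp 0.0 t 11.4
```

```bash
cat >> w.py <<'E'
import sys
if len(sys.argv)>1 and -f[0]>float(sys.argv[1]): sys.exit('STOP')
E
q() { python3 w.py "$1"; }
python3 -m creep '[[0.01,-0.015,0,0,0,0],[0.02,-0.015,0,0,0,0],[0.03,-0.015,-0.01,0,0,0],[0.03,-0.015,-0.01,0,0,0]]' >/dev/null; q 7 &&
python3 -m creep '[[0.005,0,0,0,0,0],[0.01,0,0,0,0,0],[0.015,0,0,0,0,0],[0.02,0,0,0,0,0]]' >/dev/null; q 7 &&
python3 -m creep '[[0.005,0,0,0,0,0],[0.01,0,0,0,0,0],[0.015,0,0,0,0,0],[0.015,0,0,0,0,0]]' >/dev/null; q 7 &&
python3 -m creep '[[0.005,0,0,0,0,0],[0.01,0,0,0,0,0],[0.015,0,0,0,0,0],[0.015,0,0,0,0,0]]' >/dev/null; q 7
```

```text
clampframe TCP [-136.3    0.2  102.5] F [ 0.1 -0.4 -0.4] toolx-yaw vs clamp -0.0 t 11.73
clampframe TCP [-1.289e+02  1.000e-01  1.021e+02] F [-1.5 -0.2  1. ] toolx-yaw vs clamp -0.0 t 12.07
clampframe TCP [-122.6    0.   102.2] F [-0.2  0.2  0.2] toolx-yaw vs clamp -0.0 t 12.4
clampframe TCP [-116.7    0.   102.2] F [0.4 1.7 0.5] toolx-yaw vs clamp -0.0 t 12.73
```

```bash
q() { python3 w.py "$1"; }
python3 -m creep '[[0.003,0,-0.003,0,0,0],[0.006,0,-0.006,0,0,0],[0.01,0,-0.01,0,0,0],[0.01,0,-0.01,0,0,0]]' >/dev/null; q 7 &&
python3 -m creep '[[0.003,0,0,0,0,0],[0.006,0,0,0,0,0],[0.01,0,0,0,0,0],[0.01,0,0,0,0,0]]' >/dev/null && q 7 &&
python3 -m creep '[[0.003,0,0,0,0,0],[0.006,0,0,0,0,0],[0.01,0,0,0,0,0],[0.01,0,0,0,0,0]]' >/dev/null && q 7 &&
python3 -m creep '[[0.003,0,0,0,0,0],[0.006,0,0,0,0,0],[0.01,0,0,0,0,0],[0.01,0,0,0,0,0]]' >/dev/null && q 7
```

```text
clampframe TCP [-112.9   -0.   106.6] F [ 0.4 -0.  -0.3] toolx-yaw vs clamp -0.0 t 13.07
clampframe TCP [-108.8    0.   106.3] F [-0.   1.   1.8] toolx-yaw vs clamp -0.0 t 13.4
clampframe TCP [-1.048e+02  1.000e-01  1.062e+02] F [-0.9  0.5  0.9] toolx-yaw vs clamp -0.0 t 13.73
clampframe TCP [-100.8    0.   106.3] F [-0.3 -0.5  1.2] toolx-yaw vs clamp -0.0 t 14.07
```

```bash
q() { python3 w.py "$1"; }
python3 -m creep '[[0.003,0,-0.003,0,0,0],[0.006,0,-0.003,0,0,0],[0.008,0,-0.003,0,0,0],[0.008,0,-0.003,0,0,0]]' >/dev/null; q 7 &&
python3 -m creep '[[0.003,0,0,0,0,0],[0.006,0,0,0,0,0],[0.008,0,0,0,0,0],[0.008,0,0,0,0,0]]' >/dev/null && q 7 &&
python3 -m creep '[[0.003,0,0,0,0,0],[0.006,0,0,0,0,0],[0.008,0,0,0,0,0],[0.008,0,0,0,0,0]]' >/dev/null && q 7 &&
python3 -m creep '[[0.003,0,0,0,0,0],[0.006,0,0,0,0,0],[0.008,0,0,0,0,0],[0.008,0,0,0,0,0]]' >/dev/null && q 7; python3 - <<'E'
from h import *
p=manip.camera('side'); save(p,'f.png')
for q in ('trunnion','bolt_grip','bolt_pivot','cap_grip'):
    r=manip.pinpoint(p,q); print(q,[(np.round(x['xy'],1),round(x['confidence'],2)) for x in r[:1]])
cv2.imwrite('pics/f.png',cv2.resize(cv2.imread('pics/f.png')[120:240,170:310],(700,600),interpolation=cv2.INTER_CUBIC))
E
```

```text
clampframe TCP [-97.8   0.  107.6] F [-1.7  0.8  1.2] toolx-yaw vs clamp -0.0 t 14.4
clampframe TCP [-94.6   0.  107.6] F [-1.4  0.6  0.4] toolx-yaw vs clamp -0.0 t 14.73
clampframe TCP [-91.3   0.  107.5] F [-2.6  2.1  2.1] toolx-yaw vs clamp -0.0 t 15.07
clampframe TCP [-88.2   0.  107.6] F [-5.1  1.2  2.3] toolx-yaw vs clamp -0.0 t 15.4
trunnion []
bolt_grip []
bolt_pivot [(array([234.4, 195.8]), 0.7)]
cap_grip [(array([232.5, 186.1]), 0.52)]
```

View pics/f.png

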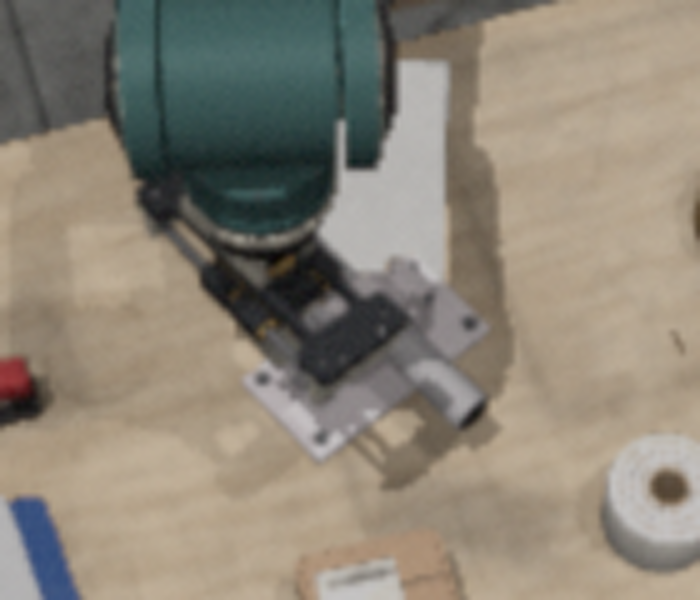

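The side view is blocked by the gripper, but the force has risen to 5 N at the handle, so the cross-bar is on the ramps. I'll go on in finer steps.

```bash
q() { python3 w.py "$1"; }
python3 -m creep '[[0.002,0,0,0,0,0],[0.004,0,0,0,0,0],[0.004,0,0,0,0,0]]' >/dev/null; q 8 &&
python3 -m creep '[[0.002,0,0,0,0,0],[0.004,0,0,0,0,0],[0.004,0,0,0,0,0]]' >/dev/null; q 8 &&
python3 -m creep '[[0.002,0,0,0,0,0],[0.004,0,0,0,0,0],[0.004,0,0,0,0,0]]' >/dev/null; q 8
```

```text
clampframe TCP [-86.7   0.  107.6] F [-3.3  0.8  2.7] toolx-yaw vs clamp -0.0 t 15.9
clampframe TCP [-8.490e+01  1.000e-01  1.075e+02] F [-3.2  0.1  2.7] toolx-yaw vs clamp -0.0 t 16.15
clampframe TCP [-8.310e+01  1.000e-01  1.072e+02] F [-2.1  0.8  1.1] toolx-yaw vs clamp -0.0 t 16.4
```

```bash
q() { python3 w.py "$1"; }
python3 -m creep '[[0.002,0,0,0,0,0],[0.004,0,0,0,0,0],[0.004,0,0,0,0,0]]' >/dev/null; q 8 &&
python3 -m creep '[[0.002,0,0,0,0,0],[0.004,0,0,0,0,0],[0.004,0,0,0,0,0]]' >/dev/null; q 8
```

```text
clampframe TCP [-8.140e+01  1.000e-01  1.072e+02] F [-0.8 -0.7  0.7] toolx-yaw vs clamp -0.0 t 16.65
clampframe TCP [-79.9   0.  107.3] F [-1.  -0.1  0.7] toolx-yaw vs clamp -0.0 t 16.9
```

```bash
python3 - <<'E'
from h import *
v=np.load('fit.npy'); Rz=R.from_euler('z',v[2]).as_matrix(); F=[]
for i in range(6):
    p=manip.camera('wrist'); F.append(Rz.T@manip.state()['force'])
print(np.round(F,1)); print(np.mean(F,0).round(2))
save(p,'g.png')
for q in ('trunnion','bolt_grip','seat_nominal','cap_grip'):
    r=manip.pinpoint(p,q); print(q,[(np.round(x['xy'],1),round(x['confidence'],2)) for x in r[:1]])
cv2.imwrite('pics/g.png',cv2.resize(cv2.imread('pics/g.png')[120:300,160:360],(660,594),interpolation=cv2.INTER_CUBIC))
E
```

```text
[[ 0.3 -0.1  0.1]
 [-0.1 -0.1 -0.5]
 [ 0.3  1.1  0.1]
 [ 0.2 -0.   0.2]
 [-0.   0.1 -0.5]
 [ 1.1  0.9  0.7]]
[0.28 0.3  0.03]
trunnion [(array([248.9, 197.8]), 0.64)]
bolt_grip [(array([251. , 220.2]), 0.66)]
seat_nominal [(array([253.1, 189.6]), 0.86)]
cap_grip [(array([251.6, 165.6]), 0.95)]
```

View pics/g.png

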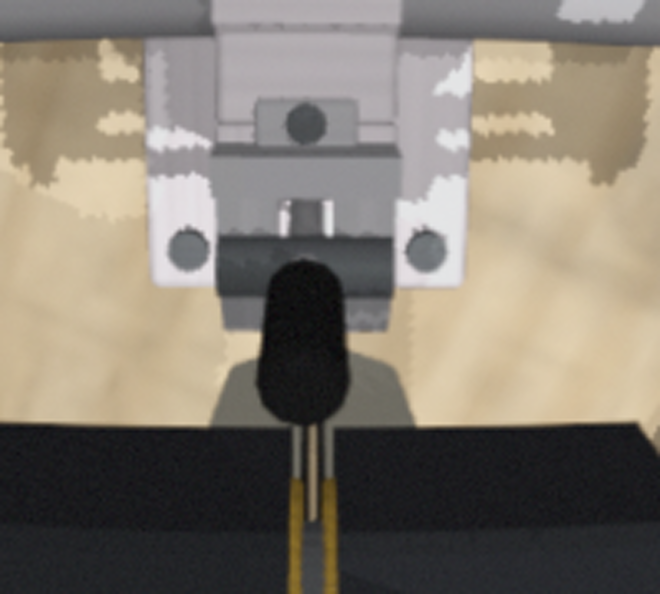

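The cross-bar lies across both prongs at crop row 265, with the ramps exposed below it at rows 297–330, and the mean force is zero. To make sure it has dropped and isn't sitting on the crest, I'll nudge it with averaged force readings.

```bash
cat > av.py <<'E'
from h import *
import sys
v=np.load('fit.npy'); Rz=R.from_euler('z',v[2]).as_matrix(); F=[]
for i in range(5):
    p=manip.camera('wrist'); s=manip.state(); F.append(Rz.T@s['force'])
x=(Rz.T@(s['ee_pos']-[v[0],v[1],0]))
F=np.array(F); m=manip.pinpoint(p,'trunnion'); g=manip.pinpoint(p,'cap_grip')
out=[]
for r in (m,g):
    if r:
        o,d=ray(p,r[0]['xy'],s); o=Rz.T@(o-[v[0],v[1],0]); d=Rz.T@d; z=92 if r is m else 80
        out.append((o+d*(z-o[2])/d[2])[:2].round(1))
print('x,z',x[[0,2]].round(1),'F',F.mean(0).round(2),'trun,capgrip xy',out,round(s['clock'],2))
if -F.mean(0)[0]>(float(sys.argv[1]) if len(sys.argv)>1 else 5): sys.exit('STOP')
E
python3 av.py && python3 -m creep '[[0.001,0,0,0,0,0],[0.002,0,0,0,0,0],[0.002,0,0,0,0,0]]' >/dev/null; python3 av.py && python3 -m creep '[[0.001,0,0,0,0,0],[0.002,0,0,0,0,0],[0.002,0,0,0,0,0]]' >/dev/null; python3 av.py
```

```text
x,z [-80.3 107.5] F [0.03 0.21 0.12] trun,capgrip xy [array([-58.1,   3. ]), array([-40.2,   0.7])] 17.65
x,z [-79.4 107.4] F [-0.09  0.1   0.15] trun,capgrip xy [array([-60.2,   0.9]), array([-38.7,   1.1])] 18.25
x,z [-78.7 107.4] F [-0.01  0.1   0.06] trun,capgrip xy [array([-54.5,   3.4]), array([-40.4,   1.9])] 18.85
```

```bash
python3 -m creep '[[-0.03,0,0,0,0,0],[-0.1,0,0,0,0,0],[-0.15,0,-0.05,0,0,0],[-0.2,0,-0.1,0,0,0],[-0.2,0,-0.1,0,0,0],[-0.2,0,-0.1,0,0,0]]' >/dev/null; python3 w.py; python3 - <<'E'
from h import *
p=manip.camera('wrist'); save(p,'i_w.png'); p2=manip.camera('side'); save(p2,'i_s.png')
a=cv2.resize(cv2.imread('pics/i_w.png')[20:170,170:330],(560,525),interpolation=cv2.INTER_CUBIC)
b=cv2.resize(cv2.imread('pics/i_s.png')[160:220,210:270],(240,240),interpolation=cv2.INTER_CUBIC)
b=cv2.copyMakeBorder(b,0,285,0,0,cv2.BORDER_CONSTANT); cv2.imwrite('pics/i.png',np.hstack([a,b]))
E
```

```text
clampframe TCP [-1.603e+02  1.000e-01  1.482e+02] F [ 0.5  0.9 -0.7] toolx-yaw vs clamp -0.1 t 19.45
```

View pics/i.png

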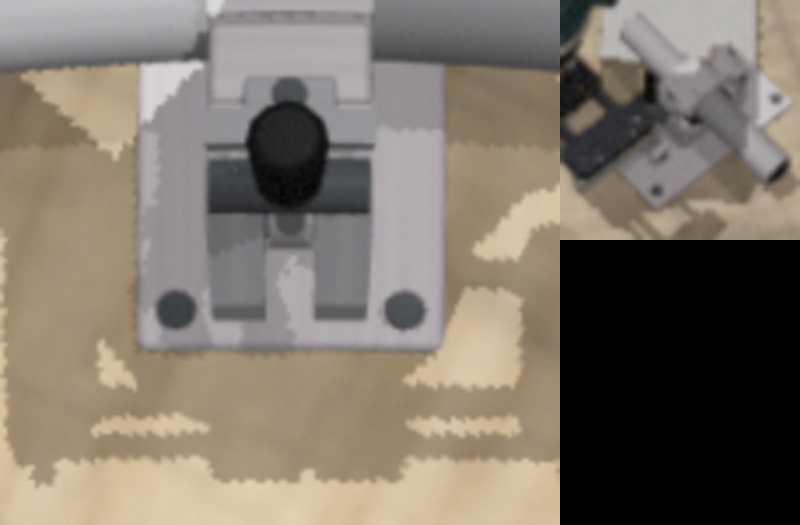

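```bash
cat > pr.py <<'E'
from h import *
v=np.load('fit.npy'); Rz=R.from_euler('z',v[2]).as_matrix()
p=manip.camera('wrist')
def at(tcp,xy,z):
    st=dict(ee_pos=Rz@np.array(tcp)+[v[0],v[1],0],orientation=manip.state()['orientation'])
    o,d=ray(p,xy,st); q=o+d*(z-o[2])/d[2]; return (Rz.T@(q-[v[0],v[1],0])).round(1)
g=lambda c,r:(160+c/3.3,120+r/3.3); i=lambda c,r:(170+c/3.5,20+r/3.5)
G=(-80.1,0,107.4); I=(-160.3,.1,148.2)
print('g bar',at(G,g(305,267),94),'handle tip top',at(G,g(303,395),142))
print('i bar',at(I,i(289,183),94),'handle tip',at(I,i(289,138),145))
print('g plate ledge r150,block,crown edge',[at(G,g(305,r),90)[0] for r in (100,122,150,157,200,237,297,330)])
print('i strip',[at(I,i(289,r),90)[0] for r in (78,100,105,147,152,212,305,318)])
print(manip.state()['ee_pos'], Rz.T@(manip.state()['ee_pos']-[v[0],v[1],0]))
E
python3 pr.py
```

```text
g bar [-59.4   0.5  94. ] handle tip top [-64.9   0.5 142. ]
i bar [-54.2   0.6  94. ] handle tip [-54.4   0.3 145. ]
g plate ledge r150,block,crown edge [np.float64(-28.0), np.float64(-32.2), np.float64(-37.5), np.float64(-38.9), np.float64(-47.2), np.float64(-54.5), np.float64(-66.6), np.float64(-73.5)]
i strip [np.float64(-30.0), np.float64(-35.0), np.float64(-36.1), np.float64(-45.6), np.float64(-46.7), np.float64(-59.9), np.float64(-80.1), np.float64(-82.9)]
[ 650.89151914 -201.02068681  146.33814564] [-158.13163037    0.34175901  146.33814564]
```

The bar moved from x ≈ -59 to -54 mm, and the handle tip moved in about 10 mm while the finger went only 1–2 mm. So it rode over the crest and dropped home on the last nudge. The robot is clear of everything, so I'm handing in.

```bash
python3 w.py; python3 -c "
from rig import manip
print(manip.sign_off())"
```

```text
clampframe TCP [-158.1    0.3  146.3] F [ 0.5 -0.8  0.2] toolx-yaw vs clamp -0.0 t 19.6
the job is handed in; nothing more can be done
None
```

The cap is down on the tube, the bolt's cross-bar dropped into its seat (from the pictures and force readings, not a reading of the cap angle), the arm is clear, and the job was handed in at about 20 s with no verdict returned.

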